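# Load the tube carrier on its rail and scan it in

## Task

Load the tube carrier: slide it, labelled end towards you, onto the rail of the loading track until it is fully home and both spring catches have clicked into its notches, keeping it upright all the time. Then book it in: pick up the hand scanner and hold it still for a good second, level and pointing squarely at the middle of the label on the end of the loaded carrier, about 5 cm away. Finally lay the scanner flat on the bare table again; leave everything else where it stands.

Things in the scene. Friction and masses are not known exactly. Their poses are not given: they have to be found in the camera images.
- track: Loading track fixed to the table: grey plate 250x100x6 mm (x -165 to +85 mm) with a steel T-rail along its x. Origin on the table under the centre of a fully home carrier; +x is the push-in direction, away from the robot (within 0.2 rad of the robot's x). Front part (x -165 to -64) is a bare apron. Catch housings: x 21..49, y +-31..47, 28 high; end stop at x = 66.5, 40 high above the table
- rail_nose (a point): tip of the rail, on its axis, at the plate's top: x = -63.5 mm in the track's frame. The rail runs from here to x = +66: stem 16 mm wide, 9 high on the plate; head 30 mm wide, from 9 to 15 mm above the plate. Its first 38 mm taper to a nose (stem 7, head 15 mm wide)
- home (a point): point on the plate's top (6 mm above the table, x = 0 of the track) where the carrier's origin lies when fully home
- catch_left (a joint): spring roller catch at x = +35, on the left (+y) of the rail: 0 = sprung out (its roller reaches 4 mm into the carrier's path or notch), 0.004 m = pressed aside by the carrier's flank. It is first pressed when the carrier is about 30 mm short of home; pushing past both takes about 10 N
- catch_right (a joint): the same catch on the right (-y)
- carrier: White tube carrier, loose, 130 mm long (x), 46 wide, body 80 high, five capped tubes fixed in it reach 100 mm; 0.28 kg. Origin: centre of its underside. Channel below, along x: slot 19 mm wide between 6 mm thick lips, 34 wide above them, 18 high: 1.5 to 2 mm play each side and 3 mm in height on the rail; the lips slide flat on the plate. The +x end, with bevelled lower corners, enters first
- label (a point): middle of the white bar-code label, 34 mm wide and 42 high, on the carrier's -x end face, 45 mm above its underside; the label faces the carrier's -x
- scanner: Grey cordless hand scanner lying flat on the table, loose, 121 mm long (x), 0.16 kg; it reads by itself, no key is pressed. Origin: centre of its underside. The handle, x -60 to +20, is 38 mm wide and 30 high; the wider head, x +20 to +60, is 52 mm wide and 34 high. It looks along its +x. Grip it across the handle, near x = -5 mm
- lab_timer: white lab timer 66x66x20 mm on the table, to be left alone; origin: centre of its underside
- glasses_case: dark glasses case 60x158x37 mm, to be left alone; origin: centre of its underside
- scan_window (a point): middle of the dark window at the scanner's front end, x = +61 mm, 17 mm above its underside; the beam goes along the scanner's +x
- carrier_grip (a point): where to grip the carrier: on its middle, 62 mm above its underside, across the 46 mm width between the flat flanks (free from 30 to 80 mm above the underside). The catch notches are lower, at x = +35 mm in both flanks
- petri_dish: flat clear-rimmed petri dish, 91 mm across, 16 high, to be left alone; origin: centre of its underside

How it is judged (in metres and radians):
On the way, in this order (a step that is already met when the one before it is completed fails the run):
1. the carrier is fully home on the rail, label to the front, both catches sprung into its notches (x of carrier in the frame of track between -0.003 and 0.003 m and y of carrier in the frame of track between -0.003 and 0.003 m and z of carrier in the frame of track between 0.003 and 0.01 m and angle between the x axis of carrier and the x axis of track, either way round below 0.05 rad and x of label in the frame of track below -0.05 m and value of joint each of catch_left, catch_right below 0.0015 m), for 0.2 s.
2. the scanner is held still for a second, level, its beam on the label of the loaded carrier from 20 to 120 mm (all of step 1 and angle between scanner's own z axis and vertical below 0.3 rad and x of label in the frame of scanner between 0.081 and 0.181 m and y of label in the frame of scanner between -0.017 and 0.017 m and z of label in the frame of scanner between -0.003 and 0.037 m and angle between the x axis of scanner and the x axis of carrier, either way round below 0.3 rad and linear speed of scanner below 0.03 m/s), for 1 s.
At the end, for the whole second after the job is handed in: Carrier home on the rail (3 mm along and across, lips on the plate within 4 mm, within 0.05 rad, label to the front), both catches out to under 1.5 mm, at rest; scanner flat (0.1 rad) and at rest on the bare table; timer, glasses case and petri dish within 25 mm of where they stood (all of step 1 and linear speed of each of carrier, scanner below 0.02 m/s and height (world z) of scanner below 0.004 m and angle between scanner's own z axis and vertical below 0.1 rad); the robot touches nothing.
It fails at once if the carrier is tipped by more than 0.4 rad (angle between carrier's own z axis and vertical above 0.4 rad).
It fails at once if a bystander (timer, glasses case, petri dish) is moved by more than 25 mm (distance of any of lab_timer, glasses_case, petri_dish from where it was at the start of the episode above 0.025 m).
It also fails if it takes over 67 s, if anything falls off the work surface, if the arm or the gripper's body presses on something with over 40 N, if the wrist force passes 120 N, or if a joint passes its speed limit or range.

## Robot

A 7-joint arm with a two-finger parallel gripper is mounted at the origin on a cart in front of the work surface, level with it; the furniture and walls round the work are solid. World frame = base frame: x ahead of the robot, y to its left, z up, the work surface at z = 0. Lengths are in mm, angles in degrees, forces in N, time in s.
With the tool pointing down it reaches from about 350 to 900 mm from the base axis. Payload 7.2 kg.
Tool frame: the origin (TCP) lies on the centre line of the jaws, within the pads' length; the fingertips stand arm.finger_overhang ahead of it and the grasp point (between the pads) lies 8 mm behind it (arm.finger_overhang is the distance from the TCP to the fingertips, in mm); z points along the fingers, y is the line along which they close (so a half turn about z gives the same grasp; the last joint's range is limited). The gripper opens to 88 mm and grips with 3 to 60 N. Pads are 20 mm wide; open, the fingers measure 115 mm over their backs; the gripper's body (75 mm by 178 mm) begins 61 mm behind the grasp point.
Start: joints at [-71.116, 23.554, -0.728, 91.456, 0.321, 64.991, -4.71], TCP at [242.129, 576.196, 233.653] pointing down, gripper open.
Joint ranges: [-169.25, 169.25], [-16.82, 113.86], [-84.01, 82.57], [7.8, 145.47], [-59.2, 239.2], [7.22, 106.19], [-163.78, 163.78]. Speed limits (degrees/s): [136.94, 136.94, 172.46, 172.46, 180, 180, 180].

## Interface

Orientations are given as a 3x3 rotation matrix whose columns are the frame's x, y, z axes.
In Python, from plant import arm gives the robot as it stands. The module is installed in compiled form; this text tells all that it offers.
- The arm moves only by the tool apply_moves, never from a script. Its argument "steps" is a list of rows, each a list of 3 entries, a list of its own where there are three numbers: the shift along the world's x, y, z in mm, then the turn, a rotation vector about the world's x, y, z in degrees, then the closure, from -1 (fully open) to 1 (shut). In form: [[[x, y, z], [wx, wy, wz], grip], ...]. A call has 1 to 10 rows; each row is the pose to reach, as a shift and turn from the pose commanded when the call began; what a row does not reach only later rows make up. A row lasts 1/12 s, in which the tool goes at most 41.7 mm and 7.16 degrees, less where a joint would pass 70% of its speed; a pose out of reach is approached as far as the arm can. A call with a gripper value outside its range is refused whole. The fingers move at their own pace and stop on an object; "grip_force" is the grip in N (left out, the last holds). Time passes only in rows, so rows that repeat a pose let the fingers close. It gives the time, the measured TCP pose, the force, the opening and the grip force at its end, in the units of the state.
- arm.state(): the state, without advancing time (a new reading comes with each control period).
- arm.camera(name): name is "side" or "top"; returns the picture (384x512x3 uint8, blue, green, red); there is no depth.
- arm.camera_info(name): a dict with "fovy" (degrees; the focal length in pixels is half the picture's height over the tangent of half this angle, whatever the lens; pixels are square), "cx", "cy" (the principal point, pixels), "R" (3x3) and "t" (3): a world point X has camera coordinates R X + t. Camera axes: x right, y down, z forward; pixel columns grow to the right and rows downward; lengths in mm; the calibration is good to about 2 mm. A picture is of the moment at which its call begins. camera_info takes no time and is no camera call.
- arm.close_job(): hands the job in; it is judged then, once.
Trained networks look in the newest picture that a camera, given by its name, has taken for a name from the list of things; names that differ only in an ending like _2 or _b are one class to them, and where a whole thing is asked for, a point or a joint stands for the part that bears it (a point fixed in the world has none). Each returns a list of dicts, best first, with "score" (0 to 1); they miss things now and then, are a little off and sometimes report something else, mostly with a low value. They report only what shows in the picture. A call takes as long as a camera call.
- arm.find_in(camera, query): "rect" ([centre column, centre row, width, height] in pixels, round what is visible of it).
- arm.silhouettes(camera, query): "region" (384x512 bool, what is visible of it) and "rect" ([centre column, centre row, width, height] in pixels, round what is visible of it).
- arm.tip_of(camera, query): "position" ([column, row] in pixels: a listed point, or the origin of a listed thing).
The state is a dict: "time_s": time; "q": joint angles; "joint_vel": joint speeds; "joint_torque": joint torques, N m; "eef_pos": TCP position; "tool_rot": TCP orientation; "ft_force": force on the tool from outside, world axes, zero at the start; "moment": the same for the moment, N m; "opening": opening from 0.0 (shut) to 1.0 (fully open); "grip_force": force on a finger pad.
Only numpy, scipy, OpenCV 4.12 (cv2) and the standard library are available. Lean on these libraries where they do the work, as an engineer would, in place of code of your own. Each camera call takes 0.05 s, during which the arm holds its last target. There are 200 camera calls.

## Working session

There is one attempt and no reset: what is moved stays moved. The work goes in short steps, Python scripts to look and compute and a tool call to move; the robot and the scene stay as the last step left them, time stands still between calls to the robot, and variables do not carry over. Pictures are saved under pics/ and viewed, at most 10 in all, crops included, and the job is handed in when it is done.

Besides the shell and the picture viewer there is one more tool, called after "Request:" as name([rows], argument=value, ...), one row to a line, values as JSON. apply_moves: Moves the arm, as the interface text tells. Its arguments: {"type":"object","properties":{"steps":{"type":"array"},"grip_force":{"type":"number"}},"required":["steps"]}

```bash
mkdir -p pics; cat > h.py <<'E'
import numpy as np, cv2
from plant import arm
def K(c):
    i=arm.camera_info(c); f=192/np.tan(np.radians(i['fovy'])/2)
    return f,i['cx'],i['cy'],np.array(i['R']),np.array(i['t'])
def ray(c,p):
    f,cx,cy,R,t=K(c); d=R.T@np.array([(p[0]-cx)/f,(p[1]-cy)/f,1]); return -R.T@t,d/np.linalg.norm(d)
def onz(c,p,z):
    o,d=ray(c,p); return o+d*(z-o[2])/d[2]
def tri(pa,pb):
    (o,d),(p,e)=ray('side',pa),ray('top',pb)
    s=np.linalg.lstsq(np.c_[d,-e],p-o,rcond=None)[0]; a=o+s[0]*d; b=p+s[1]*e
    return (a+b)/2,np.linalg.norm(a-b)
def proj(c,X):
    f,cx,cy,R,t=K(c); q=R@np.array(X)+t; return np.array([f*q[0]/q[2]+cx,f*q[1]/q[2]+cy])
E
python3 - <<'E'
from h import *
np.set_printoptions(precision=1,suppress=True)
P={}
for c in('side','top'):
    im=arm.camera(c); cv2.imwrite(f'pics/{c}0.png',im); P[c]=im
    f,cx,cy,R,t=K(c); print(c,f,-R.T@t,R[2])
for n in 'rail_nose home label carrier carrier_grip scanner scan_window track lab_timer glasses_case petri_dish'.split():
    a=arm.tip_of('side',n)[:2]; b=arm.tip_of('top',n)[:2]
    print(n,[(np.array(x['position']),round(x['score'],2)) for x in a],[(np.array(x['position']),round(x['score'],2)) for x in b], tri(a[0]['position'],b[0]['position']) if a and b else '')
cv2.imwrite('pics/both.png',np.vstack([P['side'],P['top']])[:, :])
print(arm.finger_overhang, arm.state()['time_s'],np.array(arm.state()['tool_rot']))
E
```

```text
side 422.3354508162945 [866.3 834.7 852.3] [-0.3 -0.7 -0.7]
top 451.6501096484583 [ 253.2    3.  1452.2] [ 0.2  0.  -1. ]
rail_nose [(array([247. , 187.1]), 0.62)] [(array([282.1, 192.7]), 0.94)] (array([562.2, -90.7,  -1. ]), np.float64(1.4136651758023688))
home [(array([230.3, 188.2]), 0.81)] [(array([282.5, 177.4]), 0.69)] (array([613.4, -90.8,   9. ]), np.float64(2.5087725963964638))
label [(array([260.8, 120.5]), 0.92)] [(array([367.9, 235.2]), 0.65)] (array([ 424.6, -355. ,   52.7]), np.float64(10.407764847637319))
carrier [(array([245.2, 137.6]), 0.59)] [(array([363.3, 220.9]), 0.79), (array([366.9, 239.8]), 0.74)] (array([ 480.3, -357.6,   -9.1]), np.float64(6.089033264570646))
carrier_grip [(array([243.6, 121. ]), 0.84)] [(array([369.4, 223. ]), 0.94), (array([281. , 173.6]), 0.48)] (array([ 473.2, -366.4,   50.6]), np.float64(11.789460104061702))
scanner [(array([313.2, 250.9]), 0.77), (array([249.3, 188.7]), 0.7)] [(array([195.2, 217.2]), 0.93), (array([280.2, 174.6]), 0.6)] (array([471.2, 191.3, -22.6]), np.float64(1.032546249572635))
scan_window [(array([295. , 249.2]), 0.92)] [(array([194.6, 193.7]), 0.86)] (array([536.4, 197. ,  18.9]), np.float64(13.57249563379127))
track [(array([201.2, 163.2]), 0.3)] [(array([281.7, 173.3]), 0.57)] (array([648.4, -99.4,  94.6]), np.float64(92.69557032712562))
lab_timer [(array([201. , 161.5]), 0.57), (array([231.4, 192.2]), 0.2)] [(array([334.8, 163.7]), 0.63)] (array([ 666.1, -261.8,    1.6]), np.float64(6.570505862809545))
glasses_case [(array([248.6, 269. ]), 0.71), (array([249.2, 186.8]), 0.59)] [(array([197.3, 156.1]), 0.76)] (array([666.3, 200.8,  -0.2]), np.float64(18.47714195175361))
petri_dish [(array([280.6, 313.7]), 0.75)] [(array([152.6, 166.5]), 0.73)] (array([631.4, 345.2,  -7.8]), np.float64(5.053075287398479))
11.0 1.2 [[-0.9  0.4  0. ]
 [ 0.4  0.9  0. ]
 [ 0.   0.  -1. ]]
```

```bash
python3 - <<'E'
import cv2,numpy as np
s=cv2.imread('pics/side0.png');t=cv2.imread('pics/top0.png')
cv2.imwrite('pics/v1.png',cv2.resize(s[80:330,170:370],None,fx=2.4,fy=2.4,interpolation=cv2.INTER_CUBIC)[:600])
cv2.imwrite('pics/v2.png',cv2.resize(t[130:270,130:400],(800,415),interpolation=cv2.INTER_CUBIC))
E
```

```text
(no output)
```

View pics/v1.png

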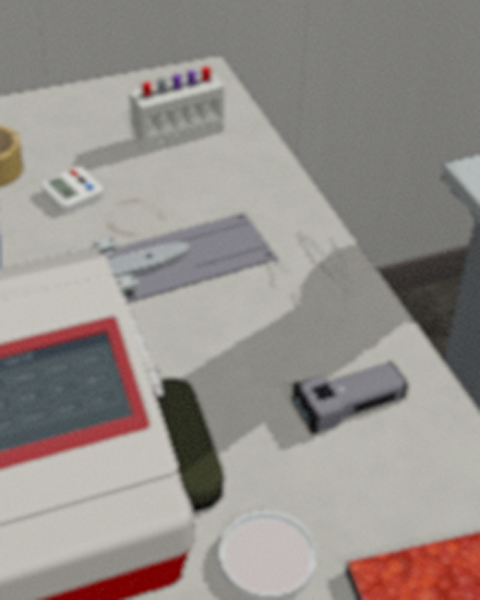

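View pics/v2.png

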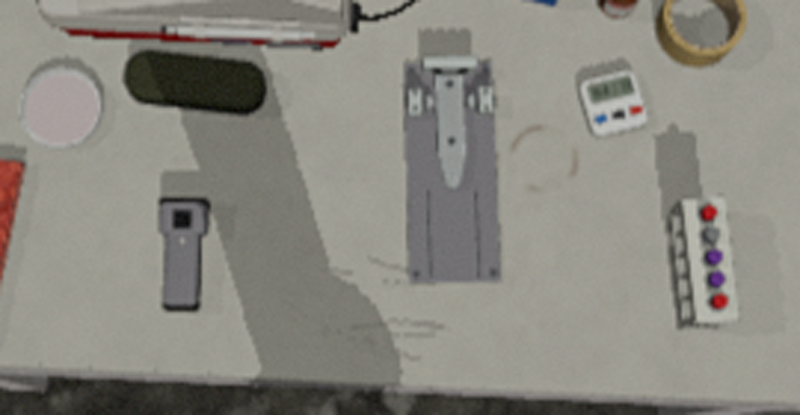

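The side view shows the carrier at crop (178,105), the track at (200,255) and the scanner at (350,395). In the top crop the carrier is at (705,262), the track at (452,170) and the scanner at (183,255). The carrier's label end already faces the robot. Next I'll fit the models to the silhouettes in both views.

```bash
cat > fit.py <<'E'
from h import *
from scipy.optimize import minimize
def box(x0,x1,y0,y1,z0,z1): return np.array([[x,y,z] for x in(x0,x1) for y in(y0,y1) for z in(z0,z1)],float)
M={'carrier':[box(-65,65,-23,23,0,80)]+[box(x-8,x+8,-8,8,80,100) for x in(-48,-24,0,24,48)],
'scanner':[box(-60,20,-19,19,0,30),box(20,60,-26,26,0,34)],
'track':[box(-165,85,-50,50,0,6),box(21,49,31,47,0,28),box(21,49,-47,-31,0,28),box(66.5,76,-28,28,0,40)]}
S=4
def render(c,n,p,z=0):
    m=np.zeros((384*S,512*S),np.uint8); a=p[2]; R=np.array([[np.cos(a),-np.sin(a),0],[np.sin(a),np.cos(a),0],[0,0,1]])
    for b in M[n]:
        q=np.array([proj(c,R@v+[p[0],p[1],z]) for v in b])
        h=cv2.convexHull(((q+.5)*S*16).astype(np.float32)).round().astype(np.int32)
        cv2.fillConvexPoly(m,h,1,shift=4)
    return cv2.resize(m.astype(np.float32),(512,384),interpolation=cv2.INTER_AREA)
def fit(n,masks,p0,z=0):
    def cost(u):
        p=np.array([u[0],u[1],u[2]/100]); return sum(np.abs(render(c,n,p,z)-m).sum()/m.sum() for c,m in masks.items())
    best=None
    u=np.array([p0[0],p0[1],p0[2]*100])
    for s in(12,4):
        r=minimize(cost,u,method='Nelder-Mead',options=dict(initial_simplex=np.vstack([u,u+[s,0,0],u+[0,s,0],u+[0,0,s]]),xatol=.1,fatol=1e-4,maxiter=120)); u=r.x
    return np.array([u[0],u[1],u[2]]),r.fun
E
python3 - <<'E'
from fit import *
np.set_printoptions(precision=2,suppress=True)
for c in('side','top'): cv2.imwrite(f'pics/{c}1.png',arm.camera(c))
for n,p0 in dict(carrier=(480,-358,.05),scanner=(475,190,0),track=(613,-91,0)).items():
    ms={}
    for c in('side','top'):
        r=arm.silhouettes(c,n)
        for x in r[:2]: print(n,c,round(x['score'],2),np.array(x['rect']),x['region'].sum())
        if r: ms[c]=r[0]['region'].astype(np.float32); np.save(f'{n}_{c}.npy',ms[c])
    for k in (['top'],['side'],['side','top']):
        if all(c in ms for c in k): print(k,*fit(n,{c:ms[c] for c in k},p0))
print(arm.state()['time_s'])
E
```

```text
carrier side 0.76 [244.4 124.7  43.   33.6] 1027
carrier top 0.86 [368.7 217.8  20.4  40. ] 892Traceback (most recent call last):
  File "<stdin>", line 11, in <module>
  File "fit.py", line 21, in fit
    r=minimize(cost,u,method='Nelder-Mead',options=dict(initial_simplex=np.vstack([u,u+[s,0,0],u+[0,s,0],u+[0,0,s]]),xatol=.1,fatol=1e-4,maxiter=120)); u=r.x
    res = _minimize_neldermead(fun, x0, args, callback, bounds=bounds,
                               **options)
    fxr = func(xr)
    fx = function(np.copy(x), *(wrapper_args + args))
  File "fit.py", line 17, in cost
    p=np.array([u[0],u[1],u[2]/100]); return sum(np.abs(render(c,n,p,z)-m).sum()/m.sum() for c,m in masks.items())
                                             ~~~^^^^^^^^^^^^^^^^^^^^^^^^^^^^^^^^^^^^^^^^^^^^^^^^^^^^^^^^^^^^^^^^^^
  File "fit.py", line 17, in <genexpr>
    p=np.array([u[0],u[1],u[2]/100]); return sum(np.abs(render(c,n,p,z)-m).sum()/m.sum() for c,m in masks.items())
                                                        ~~~~~~^^^^^^^^^
  File "fit.py", line 11, in render
    q=np.array([proj(c,R@v+[p[0],p[1],z]) for v in b])
                ~~~~^^^^^^^^^^^^^^^^^^^^^
  File "h.py", line 15, in proj
    f,cx,cy,R,t=K(c); q=R@np.array(X)+t; return np.array([f*q[0]/q[2]+cx,f*q[1]/q[2]+cy])
                ~^^^
  File "h.py", line 4, in K
    i=arm.camera_info(c); f=192/np.tan(np.radians(i['fovy'])/2)
ValueError: time passes only in moves, steps and waits
```

```bash
sed -i 's/^def K(c):/import functools\n@functools.cache\ndef K(c):/' h.py
cat > run1.py <<'E'
from fit import *
np.set_printoptions(precision=2,suppress=True)
print({k:v for k,v in arm.camera_info('top').items() if k not in('R','t')})
for c in('side','top'): cv2.imwrite(f'pics/{c}1.png',arm.camera(c))
for n,p0 in dict(carrier=(480,-358,.05),scanner=(475,190,0),track=(613,-91,0)).items():
    ms={}
    for c in('side','top'):
        r=arm.silhouettes(c,n)
        for x in r[:2]: print(n,c,round(x['score'],2),np.array(x['rect']),x['region'].sum())
        if r: ms[c]=r[0]['region'].astype(np.float32); np.save(f'{n}_{c}.npy',ms[c])
    for k in (['top'],['side'],['side','top']):
        if all(c in ms for c in k): print(k,*fit(n,{c:ms[c] for c in k},p0))
print(arm.state()['time_s'])
E
python3 run1.py
```

```text
{'fovy': 46.06145002231556, 'cx': 250.70785201080594, 'cy': 185.97488497904385}
carrier side 0.82 [245.2 125.7  38.9  33.2] 1005
carrier side 0.75 [247.1 187.2  70.3  31.7] 1527
carrier top 0.92 [367.4 218.3  26.5  43.7] 882
carrier top 0.21 [282.  186.7  27.3  79.4] 2310
['top'] [ 484.61 -355.26    8.59] 0.06568877398967743
['side'] [ 482.45 -354.18   14.32] 0.11436567455530167
['side', 'top'] [ 483.45 -354.82    9.54] 0.19455105066299438
scanner side 0.9 [316.4 244.6  52.4  28.1] 913
scanner top 0.77 [192.1 216.7  13.4  40.7] 549
scanner top 0.43 [366.2 216.2  25.   48. ] 938
['top'] [472.51 200.5    2.69] 0.0761612057685852
['side'] [469.3  199.46   3.27] 0.07680723071098328
['side', 'top'] [471.81 200.53   2.53] 0.18826909363269806
track side 0.78 [247.7 187.8  70.9  35.1] 1443
track top 0.71 [283.2 186.1  31.5  75.7] 2270
['top'] [623.29 -85.94   6.62] 0.05088105797767639
['side'] [614.74 -87.25   6.44] 0.37967774271965027
['side', 'top'] [620.97 -86.06   6.8 ] 0.4552266001701355
1.8
```

Request:
apply_moves([
  [[25,-25,0],[0,0,0],-1],
  [[50,-60,0],[0,0,3],-1],
  [[75,-95,0],[0,0,6],-1],
  [[100,-130,0],[0,0,9],-1],
  [[125,-165,0],[0,0,12],-1],
  [[150,-200,0],[0,0,15],-1],
  [[170,-235,0],[0,0,18],-1],
  [[190,-270,0],[0,0,21],-1],
  [[210,-305,0],[0,0,24],-1],
  [[230,-340,0],[0,0,26],-1],
])

```text
time_s: 2.63
eef_pos: [472.2, 235.4, 234.0]
tool_rot: [[-0.998, -0.059, 0.001], [-0.059, 0.998, 0.0], [-0.001, 0.0, -1.0]]
ft_force: [1.4, 0.9, -0.1]
opening: 0.998
grip_force: 0.0
```

```bash
python3 -c "
from h import *
s=arm.state();print(s['time_s'],s['eef_pos'],s['q']);R=np.array(s['tool_rot']);print(R,np.degrees(np.arctan2(R[1,1],R[0,1])))"
```

```text
2.6333 [472.23942929 235.38264213 233.96810447] [-35.59220645  13.93387488   4.61918658 105.23404666  -1.2777754
  60.84197456  62.88411426]
[[-9.98269940e-01 -5.87947527e-02  5.50671667e-04]
 [-5.87945214e-02  9.98270014e-01  4.27267953e-04]
 [-5.74840127e-04  3.94152277e-04 -9.99999757e-01]] 93.37063530269737
```

Request:
apply_moves([
  [[1,-35,0],[0,0,0],-1],
  [[2,-72,0],[0,0,0],-1],
  [[3,-110,0],[0,0,0],-1],
  [[4,-150,0],[0,0,0],-1],
  [[5,-190,0],[0,0,0],-1],
  [[6,-230,0],[0,0,0],-1],
  [[7,-270,0],[0,0,0],-1],
  [[8,-310,0],[0,0,0],-1],
  [[9,-350,0],[0,0,0],-1],
  [[10,-390,0],[0,0,2],-1],
])

```text
time_s: 3.47
eef_pos: [481.3, -154.6, 234.1]
tool_rot: [[-0.996, -0.091, 0.001], [-0.091, 0.996, 0.0], [-0.001, -0.0, -1.0]]
ft_force: [1.0, 0.8, -0.2]
opening: 0.998
grip_force: 0.0
```

Request:
apply_moves([
  [[0,-40,0],[0,0,0],-1],
  [[0,-80,0],[0,0,0],-1],
  [[0,-120,-10],[0,0,0],-1],
  [[1,-150,-20],[0,0,0],-1],
  [[1,-175,-40],[0,0,0],-1],
  [[1,-190,-60],[0,0,0],-1],
  [[1,-200,-75],[0,0,0],-1],
  [[1,-201,-85],[0,0,0],-1],
  [[1,-201,-90],[0,0,0],-1],
  [[1,-201,-90],[0,0,0],-1],
])

```text
time_s: 4.3
eef_pos: [482.3, -352.5, 142.7]
tool_rot: [[-0.996, -0.091, -0.001], [-0.091, 0.996, 0.001], [0.001, 0.001, -1.0]]
ft_force: [0.1, -0.5, -0.3]
opening: 0.998
grip_force: 0.0
```

```bash
python3 -c "
from h import *
for c in('side','top'): cv2.imwrite(f'pics/{c}2.png',arm.camera(c))
s=arm.state();print(s['time_s'],s['eef_pos'],s['q']);R=np.array(s['tool_rot']);print(np.degrees(np.arctan2(R[1,1],R[0,1])))
print([proj(c,[483.5,-354.8,60]) for c in('side','top')])
a=cv2.imread('pics/side2.png')[60:180,170:320];b=cv2.imread('pics/top2.png')[150:270,300:450]
cv2.imwrite('pics/v3.png',cv2.resize(np.hstack([a,b]),(780,312),interpolation=cv2.INTER_CUBIC))"
```

```text
4.4 [ 483.19327152 -352.80381165  144.33431676] [ 14.76355671  27.11253311  22.77172047 102.01678855 -12.74369658
  53.36563052 138.21495511]
95.28310198606108
[array([243.43226401, 121.40144897]), array([367.35477316, 217.47247474])]
```

View pics/v3.png

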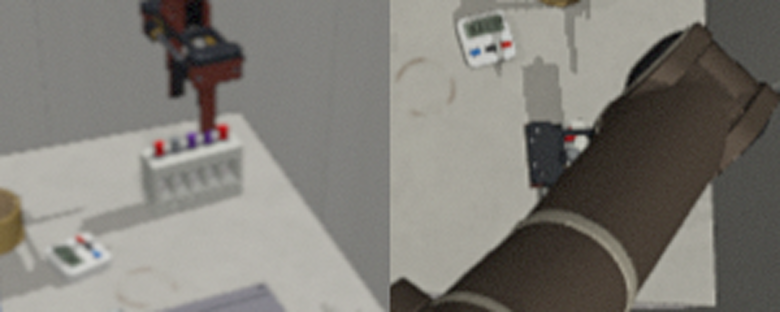

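The gripper is above the carrier, straddling it: in the crop the fingers are at (205,110) and the carrier at (190,165). Descending.

Request:
apply_moves([
  [[0,-2,-20],[0,0,0],-1],
  [[0,-2,-40],[0,0,0],-1],
  [[0,-2,-60],[0,0,0],-1],
  [[0,-2,-75],[0,0,0],-1],
  [[0,-2,-85],[0,0,0],-1],
  [[0,-2,-90],[0,0,0],-1],
  [[0,-2,-90],[0,0,0],-1],
  [[0,-2,-90],[0,0,0],0],
  [[0,-2,-90],[0,0,0],0.2],
  [[0,-2,-90],[0,0,0],1],
], grip_force=40)

```text
time_s: 5.23
eef_pos: [483.1, -356.0, 54.7]
tool_rot: [[-0.996, -0.091, 0.001], [-0.091, 0.996, -0.001], [-0.001, -0.001, -1.0]]
ft_force: [0.3, 0.5, -0.1]
opening: 0.813
grip_force: 0.0
```

Request:
apply_moves([
  [[0,0,0],[0,0,0],1],
  [[0,0,0],[0,0,0],1],
  [[0,0,0],[0,0,0],1],
  [[0,0,0],[0,0,0],1],
  [[0,0,5],[0,0,0],1],
  [[0,0,10],[0,0,0],1],
  [[0,0,20],[0,0,0],1],
  [[0,0,35],[0,0,0],1],
  [[0,0,50],[0,0,0],1],
  [[0,0,50],[0,0,0],1],
])

```text
time_s: 6.07
eef_pos: [483.8, -357.0, 107.0]
tool_rot: [[-0.996, -0.09, 0.004], [-0.09, 0.996, -0.002], [-0.004, -0.003, -1.0]]
ft_force: [-0.1, -0.8, -1.9]
opening: 0.525
grip_force: 39.9
```

```bash
python3 -c "
from h import *
cv2.imwrite('pics/side3.png',arm.camera('side'))
s=arm.state();print(s['time_s'],s['eef_pos'],s['opening'],s['grip_force'],s['ft_force'],s['moment']);R=np.array(s['tool_rot']);print(np.degrees(np.arctan2(R[1,1],R[0,1])))"
```

```text
6.1167 [ 483.41647702 -356.50781976  105.5581462 ] 0.5210289246482224 39.88691031932831 [-0.15457236 -0.61938445 -3.08841588] [-0.02955237 -0.03643192 -0.03325413]
95.20159540809134
```

```bash
cat > edge.py <<'E'
from h import *
from scipy.ndimage import map_coordinates
def edges(im,p,a,side,xs,y0,z=6,w=14):
    g=cv2.cvtColor(im,cv2.COLOR_BGR2GRAY).astype(float); P=[]
    o=np.arange(-w,w+.1,.5); c,s=np.cos(a),np.sin(a)
    for x in xs:
        q=np.array([proj('top',[p[0]+c*x-s*(y0+d),p[1]+s*x+c*(y0+d),z]) for d in o])
        v=map_coordinates(g,[q[:,1],q[:,0]],order=1); v=np.convolve(v,np.ones(5)/5,'same')
        e=np.abs(np.gradient(v)); e[:6]=0;e[-6:]=0; k=e.argmax(); sl=slice(max(k-6,0),k+7)
        P.append((x,y0+(o[sl]*e[sl]).sum()/e[sl].sum()))
    P=np.array(P); f=np.polyfit(P[:,0],P[:,1],1); r=P[:,1]-np.polyval(f,P[:,0]); ok=abs(r)<2*np.median(abs(r))+.3
    f=np.polyfit(P[ok,0],P[ok,1],1); return f,np.std(r[ok]),ok.sum()
E
python3 - <<'E'
from edge import *
p=(621,-86);a=.066
for f in('pics/top0.png','pics/top1.png'):
    im=cv2.imread(f)
    for n,y0,xs,z in(('L',50,np.arange(-155,10,5),6),('R',-50,np.arange(-155,10,5),6),('rl',15,np.arange(-20,20,3),21),('rr',-15,np.arange(-20,20,3),21)):
        F,s,k=edges(im,p,a,1,xs,y0,z,14 if abs(y0)>20 else 8); print(n,'slope',round(F[0],4),'y at -63: %.2f at 0: %.2f'%(np.polyval(F,-63),F[1]),round(s,2),k)
s=np.array(arm.state()['eef_pos']);
# carrier apparent pose with side cam: box edges expected vs silhouettes
from fit import *
r=arm.silhouettes('side','carrier'); print([(x['score'],np.round(x['rect'],1)) for x in r[:2]])
m=r[0]['region']; print(fit('carrier',{'side':m.astype(np.float32)},(483,-356,.09),z=51))
E
```

```text
L slope -0.0106 y at -63: 50.89 at 0: 50.22 0.87 33
R slope 0.003 y at -63: -51.16 at 0: -50.97 0.84 32
rl slope -0.0292 y at -63: 14.97 at 0: 13.13 0.13 14
rr slope 0.0161 y at -63: -16.96 at 0: -15.94 0.51 13
L slope -0.0223 y at -63: 50.36 at 0: 48.96 0.46 28
R slope 0.0011 y at -63: -51.18 at 0: -51.11 0.92 33
rl slope -0.0289 y at -63: 14.92 at 0: 13.10 0.13 14
rr slope 0.0492 y at -63: -18.65 at 0: -15.56 0.69 14
[(0.71, array([244.1, 114.7,  37.9,  31.7]))]
(array([ 482.29158356, -359.90299397,    6.75656057]), np.float64(0.3122255802154541))
```

Request:
apply_moves([
  [[0,20,0],[0,0,0],1],
  [[0,50,0],[0,0,0],1],
  [[0,85,0],[0,0,0],1],
  [[0,120,0],[0,0,0],1],
  [[0,155,0],[0,0,0],1],
  [[0,190,0],[0,0,-0.5],1],
  [[0,220,0],[0,0,-1],1],
  [[0,245,0],[0,0,-1.6],1],
  [[1,258,0],[0,0,-1.6],1],
  [[1,260,0],[0,0,-1.6],1],
])

```text
time_s: 7.0
eef_pos: [483.1, -92.2, 102.8]
tool_rot: [[-0.998, -0.068, -0.002], [-0.068, 0.998, 0.001], [0.001, 0.001, -1.0]]
ft_force: [0.9, 1.1, -3.2]
opening: 0.523
grip_force: 39.9
```

Request:
apply_moves([
  [[0,0,-8],[0,0,0],1],
  [[0,0,-18],[0,0,0],1],
  [[0,0,-28],[0,0,0],1],
  [[0,0,-35],[0,0,0],1],
  [[0,0,-38],[0,0,0],1],
  [[0,0,-38],[0,0,0],1],
  [[0,0,-38],[0,0,0],1],
])

```text
time_s: 7.58
eef_pos: [483.3, -96.3, 65.3]
tool_rot: [[-0.998, -0.062, -0.001], [-0.062, 0.998, -0.0], [0.001, -0.0, -1.0]]
ft_force: [-0.8, 0.3, -2.9]
opening: 0.52
grip_force: 39.9
```

```bash
python3 -c "
from fit import *
for c in('side','top'): cv2.imwrite(f'pics/{c}4.png',arm.camera(c))
s=arm.state();print(s['time_s'],s['eef_pos'],s['opening'],s['ft_force'],s['moment']);R=np.array(s['tool_rot']);print(R,np.degrees(np.arctan2(R[1,1],R[0,1])))
for n in('carrier_grip','label','rail_nose'):
  for c in('side','top'): print(n,c,[(x['position'],round(x['score'],2)) for x in arm.tip_of(c,n)[:2]])
a=cv2.imread('pics/side4.png')[130:250,200:320];b=cv2.imread('pics/top4.png')[130:250,220:340]
cv2.imwrite('pics/v4.png',cv2.resize(np.hstack([a,b]),(800,400),interpolation=cv2.INTER_CUBIC))"
```

```text
7.6833 [483.7302744  -96.00775359  65.86935727] 0.5257198657094952 [ 0.01448505 -0.49781082 -3.17280777] [ 0.01256065 -0.01082626 -0.00217946]
[[-9.98046226e-01 -6.24782665e-02  4.43099857e-04]
 [-6.24782984e-02  9.98046321e-01 -5.85496543e-05]
 [-4.38576101e-04 -8.61193866e-05 -9.99999900e-01]] 93.58207403504967
carrier_grip side [([274.2, 160.5], 0.79)]
carrier_grip top []
label side [([292.3, 160.8], 0.93)]
label top []
rail_nose side [([244.9, 187.3], 0.79), ([269.9, 164.1], 0.32)]
rail_nose top [([280.1, 192.2], 0.85)]
```

View pics/v4.png

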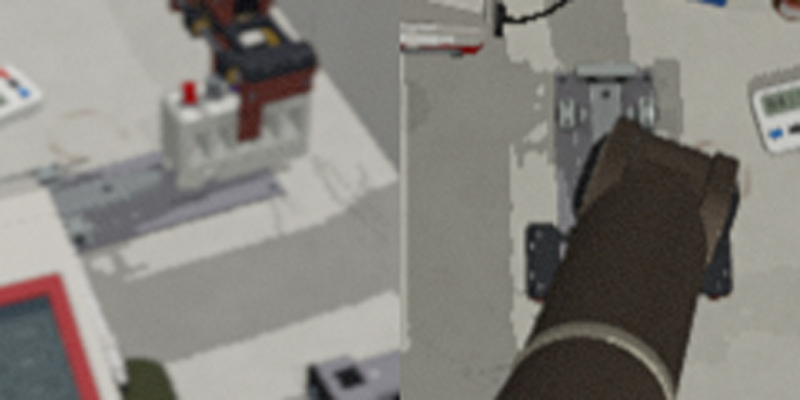

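The carrier is upright above the apron, and in the side crop it lines up with the rail at about (110,190). I'll lower it and start sliding, watching the forces.

Request:
apply_moves([
  [[0,0,-2.5],[0,0,0],1],
  [[0,0,-5],[0,0,0],1],
  [[0,0,-5],[0,0,0],1],
  [[5,0.3,-5],[0,0,0],1],
  [[10,0.6,-5],[0,0,0],1],
  [[16,1,-5],[0,0,0],1],
  [[22,1.4,-5],[0,0,0],1],
  [[28,1.8,-5],[0,0,0],1],
  [[28,1.8,-5],[0,0,0],1],
])

```text
time_s: 8.73
eef_pos: [513.3, -93.7, 60.7]
tool_rot: [[-0.998, -0.064, 0.001], [-0.064, 0.998, -0.0], [-0.001, -0.0, -1.0]]
ft_force: [-0.4, 0.4, -3.1]
opening: 0.524
grip_force: 39.9
```

```bash
cat > st.py <<'E'
from h import *
np.set_printoptions(precision=2,suppress=True)
s=arm.state();R=np.array(s['tool_rot']);print(s['time_s'],np.array(s['eef_pos']),s['opening'],np.array(s['ft_force']),np.array(s['moment']),R[:,2],np.degrees(np.arctan2(R[1,1],R[0,1])))
E
python3 st.py
```

```text
8.7333 [513.27 -93.67  60.74] 0.5243968206730077 [-0.41  0.39 -3.07] [ 0.07 -0.04  0.01] [ 0. -0. -1.] 93.64704161869456
```

Request:
apply_moves([
  [[5,0.3,0],[0,0,0],1],
  [[10,0.6,0],[0,0,0],1],
  [[15,0.9,0],[0,0,0],1],
  [[20,1.2,0],[0,0,0],1],
  [[25,1.5,0],[0,0,0],1],
  [[25,1.5,0],[0,0,0],1],
])

```text
time_s: 9.23
eef_pos: [537.8, -92.2, 60.7]
tool_rot: [[-0.998, -0.063, 0.001], [-0.063, 0.998, -0.0], [-0.001, -0.0, -1.0]]
ft_force: [-0.7, 0.9, -3.3]
opening: 0.518
grip_force: 39.9
```

Request:
apply_moves([
  [[5,0.3,0],[0,0,0],1],
  [[10,0.6,0],[0,0,0],1],
  [[15,0.9,0],[0,0,0],1],
  [[20,1.3,0],[0,0,0],1],
  [[20,1.3,0],[0,0,0],1],
])

```text
time_s: 9.65
eef_pos: [557.9, -90.9, 60.7]
tool_rot: [[-0.998, -0.063, 0.001], [-0.063, 0.998, -0.0], [-0.001, -0.0, -1.0]]
ft_force: [0.6, 1.2, -3.5]
opening: 0.519
grip_force: 39.9
```

```bash
python3 st.py
```

```text
9.65 [557.87 -90.88  60.75] 0.5194675889089799 [ 0.62  1.18 -3.53] [ 0.32 -0.14  0.01] [ 0. -0. -1.] 93.63492531828933
```

Request:
apply_moves([
  [[5,0.4,0],[0,0,0],1],
  [[10,0.8,0],[0,0,0],1],
  [[15,1.2,0],[0,0,0],1],
  [[20,1.6,0],[0,0,0],1],
  [[25,2,0],[0,0,0],1],
  [[25,2,0],[0,0,0],1],
])

```text
time_s: 10.15
eef_pos: [582.8, -89.0, 60.7]
tool_rot: [[-0.998, -0.063, 0.001], [-0.063, 0.998, -0.0], [-0.001, -0.0, -1.0]]
ft_force: [-0.0, 1.1, -3.0]
opening: 0.524
grip_force: 39.9
```

```bash
python3 - <<'E'
exec(open('st.py').read())
im=arm.camera('side'); cv2.imwrite('pics/side5.png',im)
im2=arm.camera('top'); cv2.imwrite('pics/top5.png',im2)
print(arm.state()['ft_force'])
cv2.imwrite('pics/v5.png',cv2.resize(np.hstack([im[130:230,190:290],im2[110:210,230:330]]),(800,400),interpolation=cv2.INTER_CUBIC))
E
```

```text
10.15 [582.82 -89.02  60.71] 0.5241528393582882 [-0.02  1.05 -3.02] [ 0.22 -0.08  0.01] [ 0. -0. -1.] 93.62745798229234
[-0.69  0.87 -2.48]
```

View pics/v5.png

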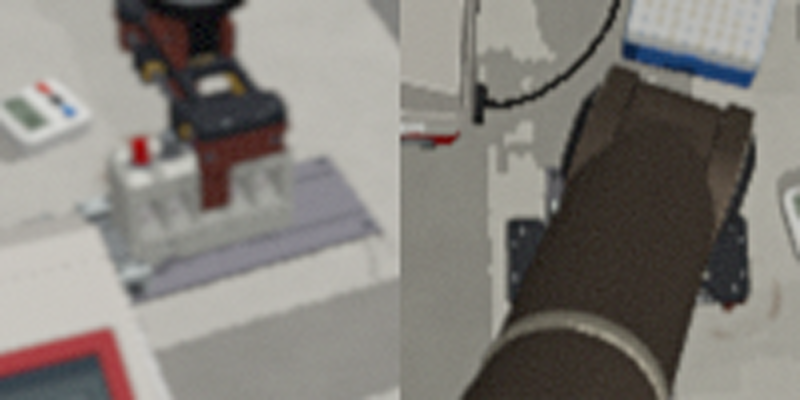

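The carrier is on the rail and its nose is between the catch housings, at side crop (95,210) and (135,275). Pushing on through the catches.

Request:
apply_moves([
  [[5,0.4,0],[0,0,0],1],
  [[10,0.7,0],[0,0,0],1],
  [[15,1,0],[0,0,0],1],
  [[20,1.3,0],[0,0,0],1],
  [[24,1.6,0],[0,0,0],1],
  [[28,1.8,0],[0,0,0],1],
])

```text
time_s: 10.75
eef_pos: [606.3, -87.4, 60.3]
tool_rot: [[-0.998, -0.062, -0.007], [-0.062, 0.998, 0.001], [0.007, 0.001, -1.0]]
ft_force: [-8.8, 2.6, 2.9]
opening: 0.519
grip_force: 39.9
```

Request:
apply_moves([
  [[2,0.1,0],[0,0,0],1],
  [[4,0.2,0],[0,0,0],1],
  [[6,0.3,0],[0,0,0],1],
  [[6,0.3,0],[0,0,0],1],
])

```text
time_s: 11.08
eef_pos: [616.0, -86.6, 60.4]
tool_rot: [[-0.998, -0.063, 0.0], [-0.063, 0.998, 0.0], [-0.0, 0.0, -1.0]]
ft_force: [1.5, 1.6, -3.3]
opening: 0.52
grip_force: 39.9
```

Request:
apply_moves([
  [[1,0.1,0],[0,0,0],1],
  [[2,0.1,0],[0,0,0],1],
  [[2,0.1,0],[0,0,0],1],
])

```text
time_s: 11.33
eef_pos: [619.0, -86.4, 61.1]
tool_rot: [[-0.998, -0.063, 0.003], [-0.063, 0.998, 0.0], [-0.003, 0.0, -1.0]]
ft_force: [3.5, 2.8, -2.5]
opening: 0.524
grip_force: 39.9
```

```bash
python3 st.py
```

```text
11.3333 [619.01 -86.4   61.14] 0.523523822424042 [ 3.47  2.75 -2.53] [ 0.82 -0.94  0.05] [ 0.  0. -1.] 93.63670871530384
```

Request:
apply_moves([
  [[0.7,0.3,0],[0,0,0],1],
  [[1.4,0.6,0],[0,0,0],1],
  [[1.4,0.6,0],[0,0,0],1],
])

```text
time_s: 11.58
eef_pos: [619.2, -86.4, 60.9]
tool_rot: [[-0.998, -0.063, 0.001], [-0.063, 0.998, -0.0], [-0.001, -0.0, -1.0]]
ft_force: [2.5, 1.7, -1.4]
opening: 0.519
grip_force: 39.9
```

```bash
python3 st.py
```

```text
11.5833 [619.23 -86.35  60.89] 0.5194217916914774 [ 2.45  1.71 -1.45] [ 0.63 -0.63  0.  ] [ 0. -0. -1.] 93.60868337202633
```

Request:
apply_moves([
  [[1,0.5,0],[0,0,0],1],
  [[2,0.8,-0.5],[0,0,0],1],
  [[2,0.8,-0.5],[0,0,0],1],
  [[2,0.8,-0.5],[0,0,0],1],
])

```text
time_s: 11.92
eef_pos: [620.2, -86.1, 59.9]
tool_rot: [[-0.998, -0.062, -0.001], [-0.062, 0.998, -0.0], [0.001, -0.0, -1.0]]
ft_force: [-1.1, -0.5, -1.8]
opening: 0.523
grip_force: 39.9
```

```bash
python3 st.py
```

```text
11.9167 [620.23 -86.14  59.86] 0.5229177616364712 [-1.1  -0.45 -1.79] [-0.04  0.17 -0.05] [-0. -0. -1.] 93.56899704118658
```

Request:
apply_moves([
  [[1.5,0.1,0],[0,0,0],1],
  [[3,0.2,0],[0,0,0],1],
  [[3,0.2,0],[0,0,0],1],
])

```text
time_s: 12.17
eef_pos: [621.1, -86.0, 60.1]
tool_rot: [[-0.998, -0.062, -0.006], [-0.062, 0.998, 0.0], [0.006, 0.001, -1.0]]
ft_force: [-9.9, 0.2, 7.2]
opening: 0.523
grip_force: 39.9
```

Request:
apply_moves([
  [[-2,-0.1,0],[0,0,0],1],
  [[-2,-0.1,0],[0,0,0],0],
  [[-2,-0.1,0],[0,0,0],-1],
  [[-2,-0.1,0],[0,0,0],-1],
  [[-2,-0.1,0],[0,0,0],-1],
  [[-2,-0.1,0],[0,0,0],-1],
])

```text
time_s: 12.67
eef_pos: [622.6, -85.4, 60.4]
tool_rot: [[-0.998, -0.063, 0.001], [-0.063, 0.998, -0.0], [-0.001, -0.0, -1.0]]
ft_force: [-0.8, 0.7, 0.2]
opening: 0.785
grip_force: 0.0
```

```bash
python3 st.py
```

```text
12.6667 [622.56 -85.37  60.4 ] 0.785326003842028 [-0.8   0.67  0.24] [ 0.01  0.07 -0.06] [ 0. -0. -1.] 93.6203201645367
```

Request:
apply_moves([
  [[0,0,10],[0,0,0],-1],
  [[0,0,30],[0,0,0],-1],
  [[0,0,60],[0,0,0],-1],
  [[0,0,90],[0,0,0],-1],
  [[-10,5,110],[0,0,0],-1],
  [[-30,25,120],[0,0,0],-1],
  [[-48,55,120],[0,0,0],-1],
  [[-66,88,120],[0,0,0],-1],
  [[-84,121,120],[0,0,0],-1],
  [[-102,154,120],[0,0,-1],-1],
])

```text
time_s: 13.5
eef_pos: [519.2, 69.8, 181.3]
tool_rot: [[-0.999, -0.045, 0.002], [-0.045, 0.999, 0.001], [-0.002, 0.001, -1.0]]
ft_force: [0.8, 0.8, -0.6]
opening: 1.006
grip_force: 0.0
```

Request:
apply_moves([
  [[-18,33,0],[0,0,0],-1],
  [[-33,63,0],[0,0,0],-1],
  [[-45,93,-15],[0,0,-1.1],-1],
  [[-52,115,-35],[0,0,-1.1],-1],
  [[-54,127,-55],[0,0,-1.1],-1],
  [[-54,130,-70],[0,0,-1.1],-1],
  [[-54,130,-80],[0,0,-1.1],-1],
  [[-54,130,-80],[0,0,-1.1],-1],
])

```text
time_s: 14.17
eef_pos: [465.1, 198.2, 99.0]
tool_rot: [[-1.0, -0.027, -0.002], [-0.027, 1.0, -0.001], [0.002, -0.001, -1.0]]
ft_force: [0.3, -0.8, -0.2]
opening: 1.002
grip_force: 0.0
```

```bash
python3 - <<'E'
exec(open('st.py').read())
im=arm.camera('side'); cv2.imwrite('pics/side6.png',im)
im2=arm.camera('top'); cv2.imwrite('pics/top6.png',im2)
print([(x['position'],x['score']) for x in arm.tip_of('top','label')+arm.tip_of('side','label')])
cv2.imwrite('pics/v6.png',cv2.resize(np.vstack([np.hstack([im[150:230,190:290],im2[110:190,230:330]]),np.hstack([im[200:280,270:370],im2[160:240,150:250]])]),(750,600),interpolation=cv2.INTER_CUBIC))
E
```

```text
14.1667 [465.14 198.16  98.98] 1.0015522359274671 [ 0.29 -0.76 -0.17] [0.   0.   0.01] [-0. -0. -1.] 91.53327201524543
[([282.0, 190.0], 0.85), ([195.3, 158.0], 0.19), ([248.9, 171.7], 0.85)]
```

View pics/v6.png

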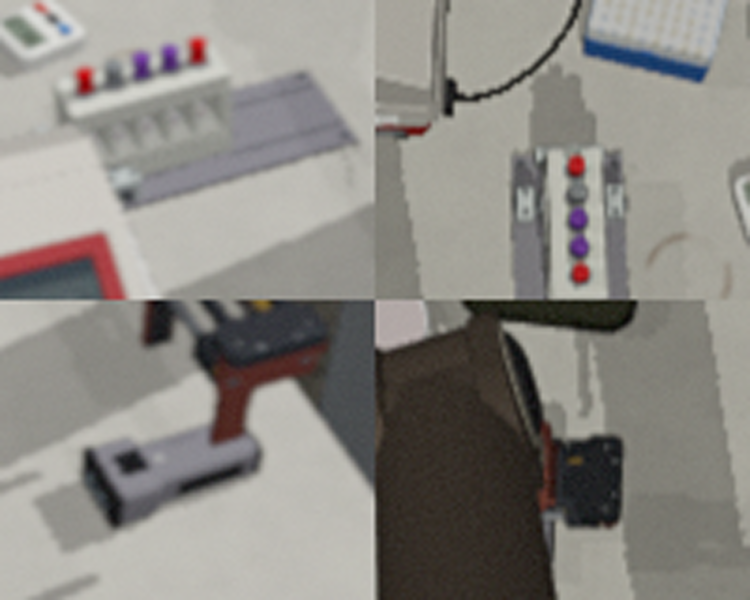

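The carrier is upright and seated between the catches (top crop (575,220)). The gripper stands over the scanner handle, with the open fingers on either side of it (side crop (230,400)).

Request:
apply_moves([
  [[0,0.5,-20],[0,0,0],-1],
  [[0,0.5,-40],[0,0,0],-1],
  [[0,0.5,-60],[0,0,0],-1],
  [[0,0.5,-72],[0,0,0],-1],
  [[0,0.5,-80],[0,0,0],-1],
  [[0,0.5,-84],[0,0,0],-1],
  [[0,0.5,-84],[0,0,0],-1],
  [[0,0.5,-84],[0,0,0],0.2],
  [[0,0.5,-84],[0,0,0],0.4],
  [[0,0.5,-84],[0,0,0],1],
], grip_force=25)

```text
time_s: 15.2
eef_pos: [466.4, 199.4, 17.0]
tool_rot: [[-1.0, -0.026, 0.001], [-0.026, 1.0, 0.001], [-0.001, 0.001, -1.0]]
ft_force: [-0.0, 0.1, 0.2]
opening: 0.81
grip_force: 0.0
```

Request:
apply_moves([
  [[0,0,0],[0,0,0],1],
  [[0,0,0],[0,0,0],1],
  [[0,0,0],[0,0,0],1],
  [[0,0,0],[0,0,0],1],
  [[0,0,0],[0,0,0],1],
])

```text
time_s: 15.62
eef_pos: [465.9, 199.3, 16.2]
tool_rot: [[-1.0, -0.026, 0.0], [-0.026, 1.0, 0.0], [-0.0, 0.0, -1.0]]
ft_force: [0.8, 0.8, 0.5]
opening: 0.431
grip_force: 6.5
```

```bash
python3 st.py
```

```text
15.6167 [465.93 199.34  16.24] 0.4314297578013471 [0.8  0.84 0.55] [ 0.01 -0.02  0.08] [ 0.  0. -1.] 91.51848265784895
```

Request:
apply_moves([
  [[0,0,0],[0,0,0],1],
  [[0,0,0],[0,0,0],1],
  [[0,0,8],[0,0,0],1],
  [[0,0,20],[0,0,0],1],
  [[0,0,34],[0,0,0],1],
  [[-2,-15,34],[0,0,0],1],
  [[-4,-40,34],[0,0,0],1],
  [[-7,-70,34],[0,0,0.5],1],
  [[-10,-105,34],[0,0,1],1],
  [[-13,-140,34],[0,0,1.5],1],
])

```text
time_s: 16.45
eef_pos: [451.8, 57.0, 49.9]
tool_rot: [[-0.999, -0.054, -0.0], [-0.054, 0.999, -0.0], [0.0, -0.0, -1.0]]
ft_force: [0.1, -1.1, -1.8]
opening: 0.429
grip_force: 24.9
```

Request:
apply_moves([
  [[-3,-35,0],[0,0,0.6],1],
  [[-6,-70,0],[0,0,0.6],1],
  [[-9,-100,0],[0,0,0.6],1],
  [[-12,-128,0],[0,0,0.6],1],
  [[-13,-146,0],[0,0,0.6],1],
  [[-14,-155,0],[0,0,0.6],1],
  [[-14,-157,0],[0,0,0.6],1],
  [[-14,-157,0],[0,0,0.6],1],
])

```text
time_s: 17.12
eef_pos: [438.5, -98.1, 50.0]
tool_rot: [[-0.998, -0.062, -0.0], [-0.062, 0.998, 0.0], [0.0, 0.0, -1.0]]
ft_force: [0.9, 0.7, -1.3]
opening: 0.429
grip_force: 24.9
```

```bash
python3 - <<'E'
exec(open('st.py').read())
im=arm.camera('side'); cv2.imwrite('pics/side7.png',im)
for n in('label','scan_window'): print(n,[(x['position'],x['score']) for x in arm.tip_of('side',n)])
print(proj('side',[555.6,-90.3,51]),proj('side',[505.7,-93.4,51]))
cv2.imwrite('pics/v7.png',cv2.resize(im[130:250,200:360],(800,600),interpolation=cv2.INTER_CUBIC))
E
```

```text
17.1167 [438.48 -98.11  50.02] 0.4294574222529196 [ 0.88  0.74 -1.26] [ 0.04  0.06 -0.01] [-0.  0. -1.] 93.5439020329699
label [([247.2, 172.9], 0.63), ([280.2, 168.6], 0.63)]
scan_window [([263.9, 170.7], 0.6), ([247.7, 184.6], 0.51)]
[248.7  173.56] [263.97 169.41]
```

View pics/v7.png

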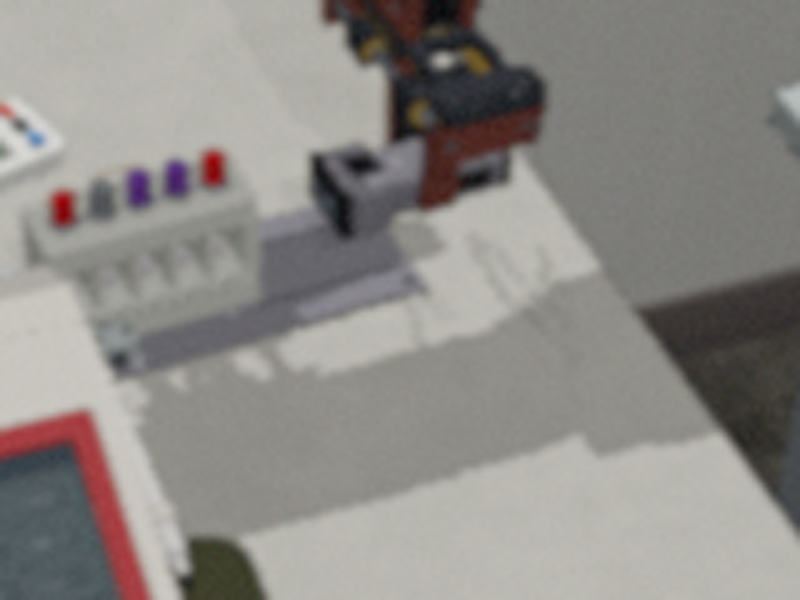

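The scanner is level. Its window is at crop (330,195) and faces the label end at (255,235), as projected. Holding still.

Request:
apply_moves([
  [[0,0,0],[0,0,0],1],
  [[0,0,0],[0,0,0],1],
  [[0,0,0],[0,0,0],1],
  [[0,0,0],[0,0,0],1],
  [[0,0,0],[0,0,0],1],
  [[0,0,0],[0,0,0],1],
  [[0,0,0],[0,0,0],1],
  [[0,0,0],[0,0,0],1],
  [[0,0,0],[0,0,0],1],
  [[0,0,0],[0,0,0],1],
])

```text
time_s: 18.1
eef_pos: [438.9, -97.9, 50.2]
tool_rot: [[-0.998, -0.063, 0.0], [-0.063, 0.998, 0.0], [-0.0, 0.0, -1.0]]
ft_force: [-0.6, -0.2, -1.3]
opening: 0.435
grip_force: 24.9
```

Request:
apply_moves([
  [[0,0,0],[0,0,0],1],
  [[0,0,0],[0,0,0],1],
  [[0,0,0],[0,0,0],1],
  [[0,0,0],[0,0,0],1],
  [[0,0,0],[0,0,0],1],
  [[0,0,0],[0,0,0],1],
  [[0,0,0],[0,0,0],1],
  [[0,0,0],[0,0,0],1],
  [[0,0,0],[0,0,0],1],
  [[0,0,0],[0,0,0],1],
])

```text
time_s: 18.93
eef_pos: [438.9, -97.9, 50.2]
tool_rot: [[-0.998, -0.063, 0.0], [-0.063, 0.998, 0.0], [-0.0, 0.0, -1.0]]
ft_force: [-0.1, 0.8, -1.6]
opening: 0.431
grip_force: 24.9
```

Request:
apply_moves([
  [[0,10,0],[0,0,0],1],
  [[3,35,0],[0,0,0],1],
  [[6,65,0],[0,0,0],1],
  [[9,95,0],[0,0,0],1],
  [[12,125,0],[0,0,0],1],
  [[15,155,0],[0,0,0],1],
  [[18,185,0],[0,0,0],1],
  [[21,215,0],[0,0,0],1],
  [[24,240,0],[0,0,0],1],
  [[27,260,0],[0,0,0],1],
])

```text
time_s: 19.77
eef_pos: [465.3, 165.6, 50.1]
tool_rot: [[-0.998, -0.065, -0.0], [-0.065, 0.998, 0.001], [0.0, 0.001, -1.0]]
ft_force: [0.5, 0.2, -2.3]
opening: 0.428
grip_force: 24.9
```

Request:
apply_moves([
  [[0,20,0],[0,0,0],1],
  [[0,32,0],[0,0,0],1],
  [[0,36,0],[0,0,0],1],
  [[0,36,-10],[0,0,0],1],
  [[0,36,-20],[0,0,0],1],
  [[0,36,-27],[0,0,0],1],
  [[0,36,-31],[0,0,0],1],
  [[0,36,-33],[0,0,0],1],
  [[0,36,-33.5],[0,0,0],1],
  [[0,36,-33.5],[0,0,0],1],
])

```text
time_s: 20.6
eef_pos: [466.0, 197.3, 16.5]
tool_rot: [[-0.998, -0.062, -0.0], [-0.062, 0.998, -0.0], [0.0, -0.0, -1.0]]
ft_force: [0.3, -0.4, -1.2]
opening: 0.425
grip_force: 25.0
```

```bash
python3 st.py
```

```text
20.6 [465.99 197.32  16.46] 0.4253744977635089 [ 0.32 -0.37 -1.2 ] [0.05 0.08 0.03] [-0. -0. -1.] 93.54046784288312
```

Almost on the table: lower another 0.7 mm, release and retreat.

Request:
apply_moves([
  [[0,0,-0.7],[0,0,0],1],
  [[0,0,-0.7],[0,0,0],1],
  [[0,0,-0.7],[0,0,0],0],
  [[0,0,-0.7],[0,0,0],-1],
  [[0,0,-0.7],[0,0,0],-1],
  [[0,0,-0.7],[0,0,0],-1],
  [[0,0,-0.7],[0,0,0],-1],
  [[0,0,-0.7],[0,0,0],-1],
  [[0,0,-0.7],[0,0,0],-1],
])

```text
time_s: 21.35
eef_pos: [465.9, 198.1, 15.9]
tool_rot: [[-0.998, -0.063, 0.0], [-0.063, 0.998, 0.0], [-0.0, 0.0, -1.0]]
ft_force: [-0.8, 0.0, 0.0]
opening: 0.916
grip_force: 0.0
```

Request:
apply_moves([
  [[0,0,15],[0,0,0],-1],
  [[0,0,40],[0,0,0],-1],
  [[0,0,70],[0,0,0],-1],
  [[0,0,100],[0,0,0],-1],
  [[-10,15,130],[0,0,0],-1],
  [[-25,40,150],[0,0,0],-1],
  [[-40,70,160],[0,0,0],-1],
  [[-60,100,160],[0,0,0],-1],
  [[-80,130,160],[0,0,0],-1],
  [[-80,130,160],[0,0,0],-1],
])

```text
time_s: 22.18
eef_pos: [381.3, 334.5, 176.2]
tool_rot: [[-0.997, -0.071, -0.001], [-0.071, 0.997, 0.003], [0.001, 0.003, -1.0]]
ft_force: [-0.1, -0.8, 0.8]
opening: 1.001
grip_force: 0.0
```

```bash
python3 - <<'E'
exec(open('st.py').read())
im=arm.camera('side'); cv2.imwrite('pics/side8.png',im)
im2=arm.camera('top'); cv2.imwrite('pics/top8.png',im2)
cv2.imwrite('pics/v8.png',cv2.resize(np.hstack([im[140:330,180:360],im2[110:300,170:350]]),(796,420),interpolation=cv2.INTER_CUBIC))
E
```

```text
22.1833 [381.34 334.53 176.23] 1.0009838371961461 [-0.09 -0.79  0.77] [ 0.04 -0.02 -0.03] [-0.  0. -1.] 94.09971853176256
```

View pics/v8.png

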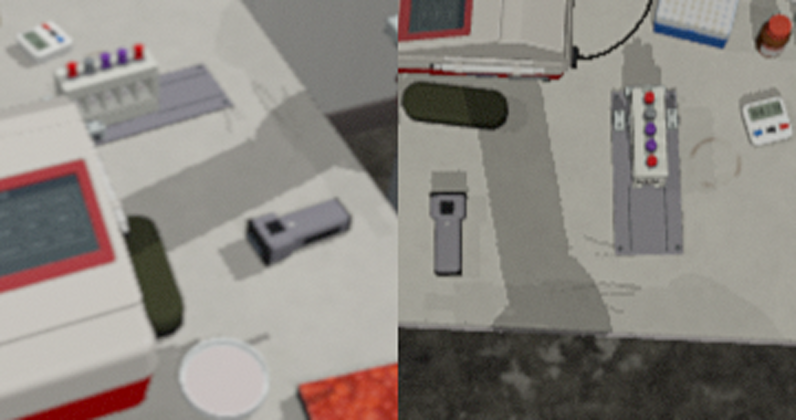

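The carrier is home at (650,135), the scanner lies flat at (447,235), and the other objects haven't moved. Handing in.

```bash
python3 -c "
from plant import arm
print(arm.close_job())"
```

```text
the job is handed in; nothing more can be done
None
```

I loaded the carrier onto the rail with its label to the front, and the push forces showed it snap into the catches. I then held the scanner on the label for more than a second, laid it flat on the table and handed the job in after about 22 s; no verdict came back.

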